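# Make ready to unload the bench parts washer

### The job

The drain plate lies skewed across its draining tray: lift it by its wire loop, lay it square in the tray and press it firmly down so that it sits level on the seat. Then take the parts washer's lid by its bar handle, swing it open to 60 degrees from shut and finish there, still holding it, so that a mechanic can lift out the basket. The lid falls if let go: never let it slam, and leave everything else on the bench where it is.

Things in the scene. Friction and masses are not known exactly. Their poses are not given: they have to be found in the camera images.
- tray: Draining tray of bare sheet steel, fixed to the bench, 190 (its x) x 145 (its y) x 40 mm high, with one rectangular recess 158 (x) x 113 (y) mm, centred, open at the top; the recess floor, the plate's seat, is 22 mm above the bench, 18 mm below the rim. Origin at the centre of its underside, z up. Tray and washer change sides from run to run.
- tray_seat (a point): Centre of the seat: the middle of the tray's recess floor, 22 mm above the bench; axes as the tray's.
- plate: Loose perforated steel drain plate, 150 (its x) x 105 (its y) x 5 mm, 0.28 kg, with a fixed upright wire loop in the middle (see plate_handle). Origin at the centre of its underside, z up. At the start it lies flat on the tray's rim, turned 29 to 83 degrees from square, so it cannot drop in. Square (either way round) it fits the recess with 4 mm to spare on each side.
- plate_handle (a point): Middle of the top bar of the plate's wire loop: a 9 mm round bar along the plate's y, 64 mm between its two uprights, its axis 45 mm above the plate's underside. Axes as the plate's.
- tank: Bench-top parts washer, a painted grey sheet-steel tank fixed to the bench, 220 (its x) x 260 (its y) mm, rim 125 mm above the bench, with dial and switch on the front (-x) side and a lid hinged along the top of the far (+x) side. Origin at the centre of its underside, on the bench, z up.
- tank_hinge (a point): Middle of the lid's hinge axis, 115 mm along the tank's +x from its origin and 126 mm above the bench; fixed to the tank, axes as the tank's. The hinge axis runs along its y.
- lid (a joint): Lid angle, rad: 0 shut (level on the rim), growing as its front edge swings up and back; 1.047 is 60 degrees; stop at 1.8. The lid is a steel sheet 235 (front to back) x 274 x 4 mm with a skirt 14 mm deep, 0.8 kg. The hinge is free-moving, without spring or stay: it falls shut from any angle below about 1.5; about 5 N at the handle lifts it.
- lid_handle (a point): Middle of the lid's bar handle, a 12 mm round steel bar along the lid's y, 120 mm between its two posts, near the lid's front edge: 195 mm from the hinge axis towards the front, and 43 mm above it (39 mm above the lid's top face) when shut. Turns with the lid.
- bearing: Bystander: bearing ring, 56 mm across, 16 mm high, near the tray; origin under its centre.
- socket: Bystander: steel socket standing on end, 28 mm across, 38 mm high, in front of the washer; origin under its centre.
- cap: Bystander: open aluminium hub cap, 72 mm across, 45 mm high, behind the tray; origin under its centre.
- spanner: Bystander: spanner 190 mm long, lying on the bench behind the washer, along its x.
- driver: Bystander: screwdriver 210 mm long, lying at the right of the bench, along its x.
- hub_block: Bystander: dark wooden block, 100 x 100 x 130 mm, with a wheel hub (flange 160 mm across) on top, 182 mm high in all; origin under its centre.
- bare_block: Bystander: dark wooden block, 100 x 100 x 130 mm, with a small flanged ring on top, 156 mm high in all; origin under its centre.
Things that resemble listed ones, but are neither listed nor needed, are in the scene too. Leave any green look-alike of the plate alone.

How it is judged (in metres and radians):
On the way:
1. the drain plate lies square and level on the tray's seat and is pressed down on it (over 6 N between plate and tray) while the lid is still shut (horizontal distance between plate and tray_seat below 0.01 m and z of plate in the frame of tray_seat below 0.003 m and angle between plate's own z axis and vertical below 0.04 rad and angle between the x axis of plate and the x axis of tray, either way round below 0.12 rad and contact force between plate and tray above 6 N and value of joint lid below 0.05 rad), for 0.2 s.
At the end, for the whole second after the job is handed in: Fingers hold the lid still at 60 degrees (1.047 +- 0.1 rad), nothing else propping it; the drain plate lies on the tray's seat (within 3 mm in height, 10 mm of centre, tilt under 0.04 rad, square within 0.12 rad); bystanders within 30 mm of their places (horizontal distance between plate and tray_seat below 0.01 m and z of plate in the frame of tray_seat below 0.003 m and angle between plate's own z axis and vertical below 0.04 rad and angle between the x axis of plate and the x axis of tray, either way round below 0.12 rad and value of joint lid between 0.947 and 1.147 rad and velocity of joint lid between -0.05 and 0.05 rad/s and contact force between the fingers and lid above 0.5 N and linear speed of plate below 0.02 m/s and contact force between lid and plate below 0.2 N and contact force between lid and bearing below 0.2 N and contact force between lid and socket below 0.2 N and contact force between lid and cap below 0.2 N and contact force between lid and spanner below 0.2 N and contact force between lid and driver below 0.2 N and contact force between lid and hub_block below 0.2 N and contact force between lid and bare_block below 0.2 N and distance of each of bearing, socket, cap, spanner, driver, hub_block, bare_block from where it was at the start of the episode below 0.03 m); the arm keeps its last pose, push and grip.
It fails at once if the lid slams: it swings shut faster than 3 rad/s (velocity of joint lid below -3 rad/s).
It fails at once if a bystander is moved by more than 30 mm (distance of any of bearing, socket, cap, spanner, driver, hub_block, bare_block from where it was at the start of the episode above 0.03 m).
It also fails if it takes over 58 s, if anything falls off the work surface, if the arm or the gripper's body presses on something with over 40 N, if the wrist force passes 120 N, or if a joint passes its speed limit or range.

### The arm

A 7-joint arm with a two-finger parallel gripper is mounted at the origin on the work surface. World frame = base frame: x ahead of the robot, y to its left, z up, the work surface at z = 0. Lengths are in mm, angles in rad, forces in N, time in s.
With the tool pointing down it reaches from about 400 to 900 mm from the base axis. Payload 5.6 kg.
Tool frame: the origin (TCP) lies on the centre line of the jaws, within the pads' length; the fingertips stand 17 mm ahead of it and the grasp point (between the pads) lies 2 mm behind it; z points along the fingers, y is the line along which they close (so a half turn about z gives the same grasp; the last joint's range is limited). The gripper opens to 92 mm and grips with 3 to 60 N. Pads are 20 mm wide; open, the fingers measure 128 mm over their backs; the gripper's body (75 mm by 189 mm) begins 69 mm behind the grasp point.
Start: joints at [-1.24, 0.468, -0.012, 1.603, 0.006, 1.071, -0.056], TCP at [237.391, 605.106, 231.592] pointing down, gripper open.
Joint ranges: [-2.53, 2.53], [-0.31, 2.02], [-1.57, 1.55], [0.28, 2.44], [-1.29, 4.43], [0.15, 1.84], [-2.92, 2.92]. Speed limits (rad/s): [2.57, 2.57, 3.14, 3.14, 3.14, 3.14, 3.14].

### API

Orientations are given as a rotation vector (axis times angle).
In Python, from station import robot gives the robot as it stands.
- The arm moves only by the tool carry_out, never from a script. Its argument "series" is a list of rows, each a list of 3 entries, a list of its own where there are three numbers: the opening, from 0 (shut) to 1 (fully open), then the shift along the world's x, y, z in mm, then the turn, a rotation vector about the world's x, y, z in degrees. A call has 1 to 5 rows; each row is the pose to reach, as a shift and turn from the pose commanded when the call began; what a row does not reach only later rows make up. A row lasts 1/8 s, in which the tool goes at most 62.5 mm and 10.7 degrees, less where a joint would pass 70% of its speed; a pose out of reach is approached as far as the arm can. A call with a gripper value outside its range is refused whole. The fingers move at their own pace and stop on an object; "force" is the grip in N (left out, the last holds). Time passes only in rows, so rows that repeat a pose let the fingers close. It gives the time, the measured TCP pose, the force, the opening and the grip force at its end, in the units of the state.
- robot.read_state(): the state, without advancing time (a new reading comes with each control period).
- robot.camera(name): name is "scene" or "top" or "wrist"; returns the picture (400x640x3 uint8, blue, green, red); there is no depth.
- robot.calibration(name): a dict with "mtx" (3x3 intrinsics, pixels), "k1" (the pictures are not rectified: a ray, as slopes to the right and down, at radius r is drawn at 1 + k1 r^2 times it, then the intrinsics apply), "eye" and "rotation" of the camera in the world. Camera axes: x right, y down, z forward; pixel columns grow to the right and rows downward; lengths in mm; the calibration is good to about 2 mm. A picture is of the moment at which its call begins: read the wrist's pose just before it. calibration takes no time and is no camera call; for the wrist camera it gives the pose at the moment of the call.
- robot.hand_in(): hands the job in; it is judged then, once.
The state is a dict: "time_s": time; "joint_pos": joint angles; "joint_vel": joint speeds; "joint_efforts": joint torques, N m; "ee_pos": TCP position; "eef_rot": TCP orientation; "ft_force": force on the tool from outside, world axes, zero at the start; "torque": the same for the moment, N m; "width": opening from 0.0 (shut) to 1.0 (fully open); "finger_force": force on a finger pad.
Only numpy, scipy, OpenCV 4.12 (cv2) and the standard library are available. Lean on these libraries where they do the work, as an engineer would, in place of code of your own. Each camera call takes 0.05 s, during which the arm holds its last target. There are 200 camera calls.

## Working session

There is one attempt and no reset: what is moved stays moved. The work goes in short steps, Python scripts to look and compute and a tool call to move; the robot and the scene stay as the last step left them, time stands still between calls to the robot, and variables do not carry over. Pictures are saved under pics/ and viewed, at most 10 in all, crops included, and the job is handed in when it is done.

Besides the shell and the picture viewer there is one more tool, called after "Request:" as a command line: name --argument value ..., lists and objects as JSON in quotes. carry_out: Moves the arm, as the interface text tells. Its arguments: {"type":"object","properties":{"series":{"type":"array","items":{"type":"array"}},"force":{"type":"number"}},"required":["series"]}

```bash
mkdir -p pics; ls; python3 - <<'E'
from station import robot
import cv2,numpy as np
print(robot.read_state())
for n in ("scene","top"):
    c=robot.calibration(n); print(n,c)
    cv2.imwrite(f"pics/{n}0.png",robot.camera(n))
E
```

```text
pics
{'time_s': 0.0, 'joint_pos': array([-1.24000257,  0.46837869, -0.01160382,  1.60365129,  0.00604854,
        1.0713889 , -0.05629808]), 'joint_vel': array([-0.00305514,  0.00020872,  0.00033228,  0.00016507, -0.00055505,
       -0.00073377,  0.0004112 ]), 'joint_efforts': array([ 5.59453892e-04, -5.20563519e+01, -1.20001385e-02, -2.43756294e+01,
       -5.65089157e-02,  1.72035891e-02,  1.99014935e-04]), 'ee_pos': array([237.21620464, 604.55822145, 230.62790484]), 'eef_rot': array([-5.83768414e-01, -3.08670660e+00,  2.80366054e-03]), 'ft_force': array([0.17843328, 0.61178851, 0.52140318]), 'torque': array([-0.03989297, -0.05840248, -0.0302949 ]), 'finger_force': 0.0, 'width': 1.0040868606765485}
scene {'mtx': array([[399.92810849,   0.        , 319.07060613],
       [  0.        , 399.92810849, 206.22827054],
       [  0.        ,   0.        ,   1.        ]]), 'k1': -0.04044756848206475, 'eye': array([1147.18289591,   82.31304428, 1110.51128876]), 'rotation': array([-1.85551161, -2.02886205,  0.54658546])}
top {'mtx': array([[440.93178801,   0.        , 322.32561203],
       [  0.        , 440.93178801, 201.8825734 ],
       [  0.        ,   0.        ,   1.        ]]), 'k1': -0.0649825253392087, 'eye': array([ 406.06207188,   16.63107175, 1352.21189321]), 'rotation': array([-2.18590327,  2.14909893, -0.1580367 ])}
```

View pics/scene0.png

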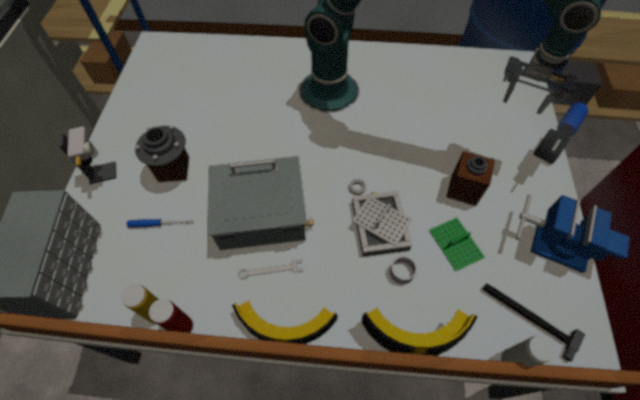

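View pics/top0.png

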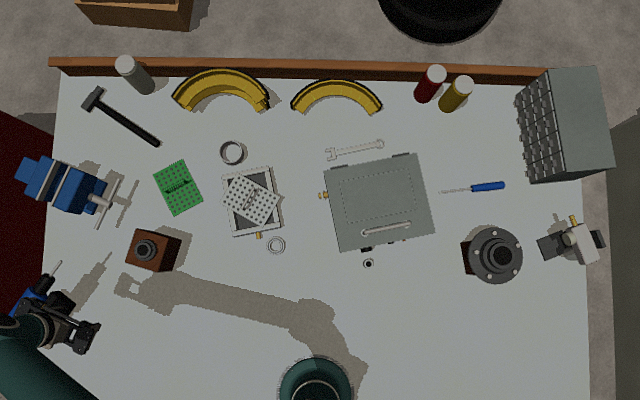

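The scene shows the white plate skewed on the tray at (380,220), and the washer with its lid handle at (253,167). In the top view the plate is at (250,197), the tray spans about (222–285, 167–237), and the washer is at (378,202) with its handle at (385,229).

Could be taken for the plate: the green look-alike at top (177,187), which I leave alone. I choose the white plate lying on the tray at (250,197). Could be taken for the washer: the grey slotted cabinet at (563,125), which has no bar handle, so I choose (378,202).

```bash
cat > h.py <<'E'
import numpy as np, cv2
from scipy.spatial.transform import Rotation as R
from station import robot
def rays(c,px):
    px=np.asarray(px,float).reshape(-1,2)
    d=(px-c["mtx"][:2,2])/np.diag(c["mtx"])[:2]
    s=d.copy()
    for _ in range(8): s=d/(1+c["k1"]*(s**2).sum(1,keepdims=True))
    return R.from_rotvec(c["rotation"]).apply(np.c_[s,np.ones(len(s))])
def onz(c,px,z):
    d=rays(c,px); return c["eye"]+d*((z-c["eye"][2])/d[:,2:])
def proj(c,P):
    q=R.from_rotvec(c["rotation"]).inv().apply(np.asarray(P,float).reshape(-1,3)-c["eye"])
    s=q[:,:2]/q[:,2:]; s=s*(1+c["k1"]*(s**2).sum(1,keepdims=True))
    return s*np.diag(c["mtx"])[:2]+c["mtx"][:2,2]
E
python3 - <<'E'
from h import *
im=cv2.imread("pics/top0.png")
a=cv2.resize(im[150:250,200:300],None,fx=4,fy=4,interpolation=cv2.INTER_CUBIC)
b=cv2.resize(im[150:250,315:440],None,fx=3.2,fy=4,interpolation=cv2.INTER_CUBIC)
cv2.imwrite("pics/crop1.png",np.hstack([a,b]))
c=robot.calibration("top")
print(onz(c,[[250,197]],45), onz(c,[[385,229]],169))
for n in ["wrist"]:
    w=robot.calibration(n); print(w, robot.read_state()["ee_pos"])
E
```

```text
[[579.73203555 205.59544842  45.        ]] [[ 482.9749232  -178.26528614  169.        ]]
{'mtx': array([[292.8152676 ,   0.        , 320.05057586],
       [  0.        , 292.8152676 , 200.28607611],
       [  0.        ,   0.        ,   1.        ]]), 'k1': -0.0011653431139330595, 'eye': array([166.87766818, 631.86566449, 383.22663661]), 'rotation': array([2.40110079, 1.63774636, 0.22252082])} [237.26165416 604.62475244 230.74041715]
```

View pics/crop1.png

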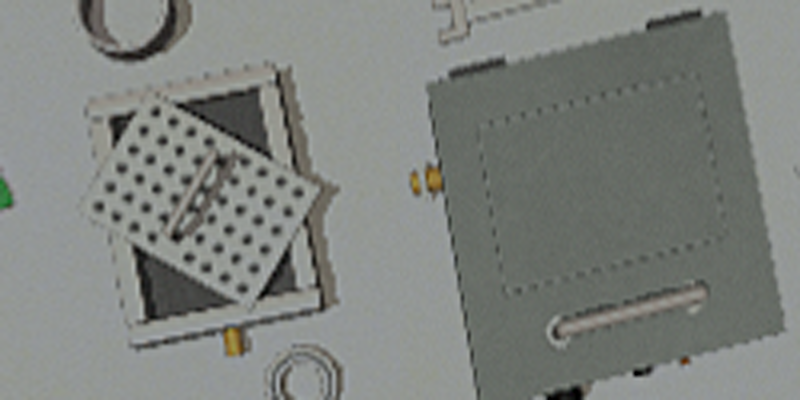

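The crop shows the white perforated plate with its wire loop, running along the plate's short side, on the steel tray, so the choice is confirmed. Corners in the crop: plate (155,92), (325,185), (250,308), (80,208); tray rim (88,100), (283,66), (322,305), (130,325). The lid handle runs from (557,330) to (700,293).

```bash
python3 - <<'E'
from h import *
np.set_printoptions(precision=1,suppress=True)
c=robot.calibration("top")
A=lambda p:np.array(p)/4.+[200,150]
B=lambda p:np.array(p)/[3.2,4.]+[315,150]
pl=onz(c,A([(155,92),(325,185),(250,308),(80,208)]),45)
tr=onz(c,A([(88,100),(283,66),(322,305),(130,325)]),40)
for n,q in(("plate",pl),("tray",tr)):
    print(n,q.mean(0)); e=np.roll(q,-1,0)-q; print(np.linalg.norm(e,axis=1),np.degrees(np.arctan2(e[:,1],e[:,0])))
lp=onz(c,A([(172,235),(222,155)]),85); print("loop",lp,lp.mean(0),np.degrees(np.arctan2(*(lp[0]-lp[1])[1::-1])))
lh=onz(c,B([(557,330),(703,293)]),169); d=lh[0]-lh[1];print("handle",lh,lh.mean(0),np.linalg.norm(d),np.degrees(np.arctan2(d[1],d[0])))
lid=onz(c,B([(428,85),(727,12),(787,330),(480,402)]),129);e=np.roll(lid,-1,0)-lid; print("lid",lid,np.linalg.norm(e,axis=1),np.degrees(np.arctan2(e[:,1],e[:,0])))
s=robot.read_state(); T=R.from_rotvec(s["eef_rot"]); print("tool",T.as_matrix())
w=robot.calibration("wrist"); print("cam in tool",T.inv().apply(w["eye"]-s["ee_pos"]),(T.inv()*R.from_rotvec(w["rotation"])).as_matrix())
E
```

```text
plate [572.4 203.6  45. ]
[146.6 107.  148.  103.2] [-117.7  150.3   60.8  -30.6]
tray [572.9 201.9  40. ]
[149.1 183.6 143.2 173.3] [ -78.9 -169.2   97.    12.9]
loop [[539.9 218.8  85. ]
 [598.9 184.7  85. ]] [569.4 201.8  85. ] 150.0070808980275
handle [[ 477.7 -464.9  169. ]
 [ 504.9 -595.6  169. ]] [ 491.3 -530.2  169. ] 133.5236854743739 101.76163819829803
lid [[ 653.3 -368.6  129. ]
 [ 714.2 -649.   129. ]
 [ 482.7 -693.9  129. ]
 [ 428.7 -410.6  129. ]] [286.9 235.8 288.4 228.5] [ -77.7 -169.   100.8   10.6]
tool [[-0.9  0.4 -0. ]
 [ 0.4  0.9 -0. ]
 [-0.  -0.  -1. ]]
cam in tool [  75.4   -0.6 -152.5] [[-0.  -1.  -0.3]
 [ 1.   0.  -0. ]
 [ 0.  -0.3  1. ]]
```

Request:
carry_out --series '[[1,[42,-50,0],[0,0,0]],[1,[84,-100,0],[0,0,-2]],[1,[126,-150,0],[0,0,-4]],[1,[168,-200,0],[0,0,-6]],[1,[210,-250,0],[0,0,-8]]]' --force 30

```text
time_s: 0.72
ee_pos: [439.3, 364.0, 231.4]
eef_rot: [-0.799, -3.038, 0.0]
ft_force: [0.9, 0.5, -1.2]
width: 0.996
finger_force: 0.0
```

Request:
carry_out --series '[[1,[42,-50,0],[0,0,0]],[1,[84,-100,0],[0,0,0]],[1,[124,-152,0],[0,0,0]],[1,[124,-152,0],[0,0,0]],[1,[124,-152,0],[0,0,0]]]'

```text
time_s: 1.35
ee_pos: [562.1, 213.6, 231.1]
eef_rot: [-0.799, -3.037, 0.0]
ft_force: [0.5, 1.3, 0.5]
width: 1.001
finger_force: 0.0
```

```bash
python3 - <<'E'
from h import *
np.set_printoptions(precision=1,suppress=True)
s=robot.read_state(); print(s["time_s"],s["ee_pos"],R.from_rotvec(s["eef_rot"]).as_matrix(),s["joint_pos"])
w=robot.calibration("wrist"); im=robot.camera("wrist")
import pickle; pickle.dump((w,im),open("w1.pkl","wb")); cv2.imwrite("pics/w1.png",im)
E
```

```text
1.35 [562.1 213.6 231.1] [[-0.9  0.5 -0. ]
 [ 0.5  0.9  0. ]
 [ 0.  -0.  -1. ]] [-0.6  0.4  0.2  1.7 -0.1  1.   0.7]
```

View pics/w1.png

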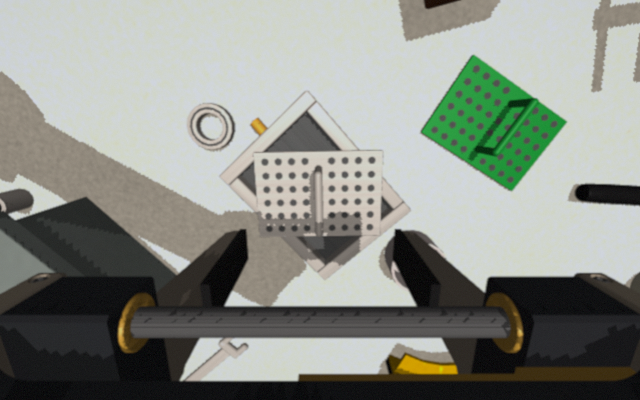

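The wrist view shows the plate corners at (254,152), (383,150), (381,236), (260,237), the loop bar from (318,170) to (319,234), and the tray rim corners at (307,92), (411,210), (325,278), (220,176). The green look-alike is apart at (493,125).

```bash
python3 - <<'E'
from h import *
import pickle
np.set_printoptions(precision=1,suppress=True)
w,im=pickle.load(open("w1.pkl","rb"))
def quad(n,px,z):
    q=onz(w,px,z); e=np.roll(q,-1,0)-q
    print(n,q.mean(0),(q[0]+q[2])/2,(q[1]+q[3])/2,np.linalg.norm(e,axis=1),np.degrees(np.arctan2(e[:,1],e[:,0])))
    return q
quad("plate",[(254,152),(383,150),(381,236),(260,237)],45)
q=quad("tray",[(307,92),(411,210),(325,278),(220,176)],40)
lp=onz(w,[(318,170),(319,234)],85); d=lp[0]-lp[1]; print("loop",lp,lp.mean(0),np.linalg.norm(d),np.degrees(np.arctan2(d[1],d[0])))
# refine tray rim by colour mask inside hull
g=cv2.cvtColor(im,cv2.COLOR_BGR2GRAY); hsv=cv2.cvtColor(im,cv2.COLOR_BGR2HSV)
for p in [(250,176),(290,110),(395,210),(270,130),(380,160),(340,60),(262,160)]: print(p,im[p[1],p[0]])
s=robot.read_state(); T=R.from_rotvec(s["eef_rot"]).as_matrix(); print(s["ee_pos"],np.degrees(np.arctan2(T[1,1],T[0,1])))
c=robot.calibration("top")
B=lambda p:(np.array(p)-[400,0])/[3.2,4.]+[315,150]
lh=onz(c,B([(557,330),(703,293)]),169); d=lh[0]-lh[1];print("handle",lh,lh.mean(0),np.linalg.norm(d),np.degrees(np.arctan2(d[1],d[0])))
lid=onz(c,B([(428,85),(727,12),(787,330),(480,402)]),129);e=np.roll(lid,-1,0)-lid; print("lid",lid,lid.mean(0),np.linalg.norm(e,axis=1),np.degrees(np.arctan2(e[:,1],e[:,0])))
E
```

```text
plate [573.1 205.8  45. ] [573.6 206.2  45. ] [572.6 205.4  45. ] [148.  106.  150.5 105. ] [  61.4  -27.5 -119.   151.1]
tray [570.2 203.8  40. ] [570.  203.8  40. ] [570.3 203.9  40. ] [186.  141.1 185.4 140.9] [  13.3  -77.8 -166.8  102.5]
loop [[539.7 223.1  85. ]
 [601.7 189.1  85. ]] [570.7 206.1  85. ] 70.67058204206646 151.29323809212133
(250, 176) [89 91 92]
(290, 110) [209 214 210]
(395, 210) [174 183 193]
(270, 130) [200 212 209]
(380, 160) [198 209 212]
(340, 60) [206 214 209]
(262, 160) [116 120 123]
[561.4 215.1 231.2] 60.65716124976027
handle [[ 472.6 -121.6  169. ]
 [ 499.6 -245.6  169. ]] [ 486.1 -183.6  169. ] 126.85132907683393 102.27216704966783
lid [[ 645.7  -11.6  129. ]
 [ 704.4 -278.1  129. ]
 [ 478.  -328.6  129. ]
 [ 424.1  -59.8  129. ]] [ 563.  -169.5  129. ] [272.9 232.  274.1 226.8] [ -77.6 -167.4  101.3   12.3]
```

Request:
carry_out --series '[[1,[10,-9,-30],[0,0,0]],[1,[10,-9,-60],[0,0,0.7]],[1,[10,-9,-80],[0,0,0.7]],[1,[10,-9,-80],[0,0,0.7]],[1,[10,-9,-80],[0,0,0.7]]]'

```text
time_s: 2.02
ee_pos: [572.3, 206.4, 152.5]
eef_rot: [0.776, 3.044, 0.002]
ft_force: [0.7, 0.5, 0.4]
width: 0.997
finger_force: 0.0
```

```bash
python3 - <<'E'
from h import *
s=robot.read_state(); T=R.from_rotvec(s["eef_rot"]).as_matrix(); print(s["time_s"],s["ee_pos"],np.degrees(np.arctan2(T[1,1],T[0,1])),T[:,2],s["joint_vel"].round(3))
E
```

```text
2.025 [572.26221195 206.39279133 152.4502322 ] 61.39657614431 [ 8.94884114e-04  9.55808629e-04 -9.99999143e-01] [ 0.007 -0.013  0.007 -0.008  0.002  0.     0.   ]
```

Request:
carry_out --series '[[1,[0,0,-35],[0,0,0]],[1,[0,0,-70],[0,0,0]],[1,[0,0,-70],[0,0,0]],[0,[0,0,-70],[0,0,0]],[0,[0,0,-70],[0,0,0]]]'

```text
time_s: 2.65
ee_pos: [573.6, 205.4, 83.6]
eef_rot: [0.778, 3.041, 0.003]
ft_force: [0.6, 0.3, -0.3]
width: 0.803
finger_force: 0.0
```

Request:
carry_out --series '[[0,[0,0,0],[0,0,0]],[0,[0,0,0],[0,0,0]],[0,[0,0,0],[0,0,0]],[0,[0,0,0],[0,0,0]],[0,[0,0,0],[0,0,0]]]'

```text
time_s: 3.28
ee_pos: [572.3, 204.8, 81.5]
eef_rot: [-0.779, -3.043, 0.0]
ft_force: [0.3, 1.2, -0.6]
width: 0.26
finger_force: 0.0
```

Request:
carry_out --series '[[0,[0,0,0],[0,0,0]],[0,[0,0,0],[0,0,0]],[0,[0,0,0],[0,0,0]],[0,[0,0,0],[0,0,0]],[0,[0,0,0],[0,0,0]]]'

```text
time_s: 3.9
ee_pos: [572.4, 204.9, 81.5]
eef_rot: [0.779, 3.043, 0.0]
ft_force: [0.4, 1.0, -1.2]
width: 0.085
finger_force: 30.0
```

Request:
carry_out --series '[[0,[0,0,15],[0,0,0]],[0,[0,0,30],[0,0,0]],[0,[0,0,40],[0,0,0]],[0,[0,0,40],[0,0,0]],[0,[0,0,40],[0,0,0]]]'

```text
time_s: 4.53
ee_pos: [572.1, 204.8, 121.4]
eef_rot: [-0.779, -3.043, 0.0]
ft_force: [-0.5, -0.3, -2.4]
width: 0.084
finger_force: 30.0
```

Request:
carry_out --series '[[0,[0,0,0],[0,0,-10]],[0,[0,0,0],[0,0,-20]],[0,[-1,0,0],[0,0,-30]],[0,[-2,-1,0],[0,0,-40]],[0,[-2,-1,0],[0,0,-49]]]'

```text
time_s: 5.15
ee_pos: [569.8, 203.7, 120.9]
eef_rot: [-1.977, -2.441, 0.002]
ft_force: [0.3, -1.0, -3.3]
width: 0.083
finger_force: 30.0
```

Request:
carry_out --series '[[0,[0,0,0],[0,0,0]],[0,[0,0,0],[0,0,0]]]'

```text
time_s: 5.4
ee_pos: [570.1, 203.9, 121.2]
eef_rot: [-1.968, -2.449, 0.001]
ft_force: [0.7, 0.4, -3.0]
width: 0.084
finger_force: 30.0
```

```bash
python3 - <<'E'
from h import *
s=robot.read_state(); T=R.from_rotvec(s["eef_rot"]).as_matrix(); print(s["time_s"],s["ee_pos"],np.degrees(np.arctan2(T[1,1],T[0,1])),T[:,2],s["joint_pos"].round(3))
w=robot.calibration("wrist"); im=robot.camera("wrist")
import pickle; pickle.dump((w,im),open("w2.pkl","wb")); cv2.imwrite("pics/w2.png",cv2.resize(im[60:300,170:470],None,fx=2.5,fy=2.5,interpolation=cv2.INTER_CUBIC))
E
```

```text
5.4 [570.11834767 203.85612296 121.21428117] 12.439625014099953 [-6.14239014e-04 -3.63739494e-04 -9.99999745e-01] [-0.684  0.54   0.378  1.821 -0.26   0.83   0.04 ]
```

View pics/w2.png

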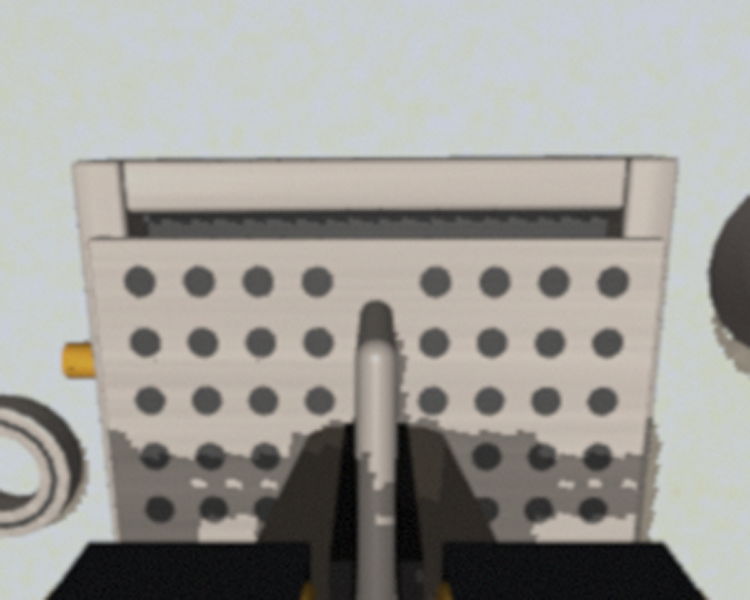

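The wrist crop (2.5x, origin (170,60)) shows the plate held nearly square. Its far edge runs (88,238)–(664,238), the tray rim's far outer edge (75,162)–(677,157), and the recess' inner rim edge (127,208)–(623,207).

```bash
python3 - <<'E'
from h import *
import pickle
np.set_printoptions(precision=1,suppress=True)
w,im=pickle.load(open("w2.pkl","rb"))
def ln(n,px,z):
    q=onz(w,np.array(px)/2.5+[170,60],z); d=q[1]-q[0]; a=np.degrees(np.arctan2(d[1],d[0]))%180
    print(n,q.mean(0),np.linalg.norm(d),a); return q.mean(0)
p=ln("plate far",[(88,238),(664,238)],83)
t=ln("tray far",[(75,162),(677,157)],40)
r=ln("recess far",[(127,208),(623,207)],40)
for a in (12.6,):
    u=np.array([-np.sin(np.radians(a)),np.cos(np.radians(a)),0]); 
    print("plate c",p-u*52.5,"tray c",t-u*72.5, r-u*56.5, "alt sign",u)
h0=onz(w,np.array([(365+10,345)])/2.5+[170,60],125.); print("bar end",h0)
E
```

```text
plate far [559.2 254.8  83. ] 149.42925437862 12.45149169458481
tray far [555.  273.3  40. ] 186.0339461770414 12.903875337800406
recess far [557.9 259.   40. ] 155.9357658919721 12.56196891848945
plate c [570.6 203.6  83. ] tray c [570.8 202.5  40. ] [570.3 203.8  40. ] alt sign [-0.2  1.   0. ]
bar end [[562.8 237.9 125. ]]
```

Request:
carry_out --series '[[0,[0,0,-20],[0,0,0]],[0,[0,0,-36],[0,0,0]],[0,[0,0,-46],[0,0,0]],[0,[0,0,-54],[0,0,0]],[0,[0,0,-54],[0,0,0]]]'

```text
time_s: 6.08
ee_pos: [570.1, 203.6, 66.8]
eef_rot: [-1.971, -2.446, 0.002]
ft_force: [-0.2, -0.1, -1.5]
width: 0.087
finger_force: 30.0
```

Request:
carry_out --series '[[0,[0,0,-2],[0,0,0]],[0,[0,0,-4],[0,0,0]],[0,[0,0,-5],[0,0,0]],[0,[0,0,-5],[0,0,0]]]'

```text
time_s: 6.58
ee_pos: [571.0, 204.0, 63.6]
eef_rot: [1.971, 2.446, 0.002]
ft_force: [-1.0, -1.2, 4.8]
width: 0.083
finger_force: 30.0
```

Request:
carry_out --series '[[0,[0,0,-1],[0,0,0]],[0,[0,0,-2],[0,0,0]],[0,[0,0,-3],[0,0,0]],[0,[0,0,-3],[0,0,0]],[0,[0,0,-3],[0,0,0]]]'

```text
time_s: 7.2
ee_pos: [570.9, 204.1, 63.3]
eef_rot: [-1.971, -2.446, -0.003]
ft_force: [-8.9, -3.3, 25.9]
width: 0.089
finger_force: 30.0
```

Request:
carry_out --series '[[0,[0,0,0],[0,0,0]],[0,[0,0,0],[0,0,0]],[0,[0,0,0],[0,0,0]],[0,[0,0,0],[0,0,0]]]'

```text
time_s: 7.7
ee_pos: [570.9, 204.1, 63.3]
eef_rot: [-1.971, -2.446, -0.003]
ft_force: [-8.6, -3.0, 25.9]
width: 0.086
finger_force: 30.0
```

Request:
carry_out --series '[[0,[0,0,4],[0,0,0]],[0,[0,0,7],[0,0,0]],[1,[0,0,7],[0,0,0]],[1,[0,0,7],[0,0,0]],[1,[0,0,7],[0,0,0]]]'

```text
time_s: 8.32
ee_pos: [570.4, 203.8, 66.4]
eef_rot: [1.971, 2.446, -0.0]
ft_force: [-0.6, -0.8, -0.4]
width: 0.391
finger_force: 0.0
```

Request:
carry_out --series '[[1,[0,0,0],[0,0,0]],[1,[0,0,20],[0,0,0]],[1,[0,0,70],[0,0,0]],[1,[0,0,130],[0,0,0]],[1,[0,0,165],[0,0,0]]]'

```text
time_s: 8.95
ee_pos: [571.6, 203.9, 236.4]
eef_rot: [1.97, 2.444, 0.008]
ft_force: [1.1, 0.3, -0.7]
width: 0.933
finger_force: 0.0
```

Request:
carry_out --series '[[1,[0,0,0],[0,0,0]],[1,[0,0,0],[0,0,0]]]'

```text
time_s: 9.2
ee_pos: [569.9, 203.8, 231.7]
eef_rot: [-1.971, -2.446, 0.0]
ft_force: [-0.6, 0.1, 0.0]
width: 1.001
finger_force: 0.0
```

```bash
python3 - <<'E'
from h import *
s=robot.read_state(); T=R.from_rotvec(s["eef_rot"]).as_matrix(); print(s["time_s"],s["ee_pos"],np.degrees(np.arctan2(T[1,1],T[0,1])))
w=robot.calibration("wrist"); im=robot.camera("wrist")
import pickle; pickle.dump((w,im),open("w3.pkl","wb")); cv2.imwrite("pics/w3.png",im)
E
```

```text
9.2 [569.88767442 203.75504348 231.67307272] 12.281574718265416
```

View pics/w3.png

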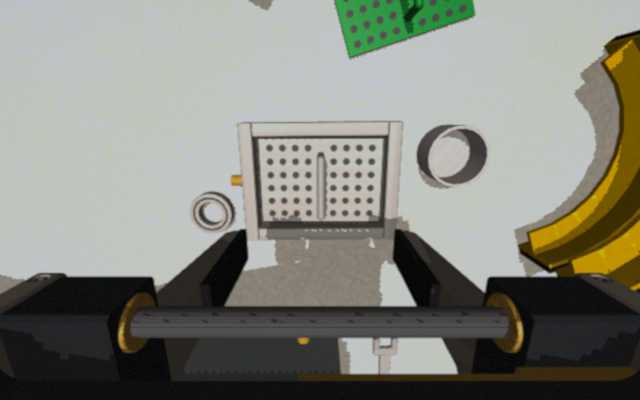

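The wrist view shows the plate square inside the recess: plate (257,138)–(384,222), rim inner edges just outside. Next I travel to above the lid handle.

Request:
carry_out --series '[[1,[-10,-50,10],[0,0,0]],[1,[-20,-105,20],[0,0,0]],[1,[-32,-160,28],[0,0,0]],[1,[-45,-215,28],[0,0,0]],[1,[-57,-270,28],[0,0,0]]]'

```text
time_s: 9.88
ee_pos: [512.1, -67.8, 258.6]
eef_rot: [-1.97, -2.445, 0.002]
ft_force: [1.2, -0.1, -0.3]
width: 0.999
finger_force: 0.0
```

Request:
carry_out --series '[[1,[-13,-60,0],[0,0,0]],[1,[-26,-118,0],[0,0,0]],[1,[-26,-118,0],[0,0,0]],[1,[-26,-118,0],[0,0,0]],[1,[-26,-118,0],[0,0,0]]]'

```text
time_s: 10.5
ee_pos: [487.7, -182.3, 258.9]
eef_rot: [-1.967, -2.448, 0.001]
ft_force: [-0.0, -0.3, -0.5]
width: 0.998
finger_force: 0.0
```

```bash
python3 - <<'E'
from h import *
s=robot.read_state(); T=R.from_rotvec(s["eef_rot"]).as_matrix(); print(s["time_s"],s["ee_pos"],np.degrees(np.arctan2(T[1,1],T[0,1])),s["joint_pos"].round(2))
w=robot.calibration("wrist"); im=robot.camera("wrist")
import pickle; pickle.dump((w,im),open("w4.pkl","wb")); cv2.imwrite("pics/w4.png",im)
E
```

```text
10.5 [ 487.68924548 -182.33756835  258.94084417] 12.447035710755191 [-0.24  0.24  0.63  1.92 -0.16  1.04  0.67]
```

View pics/w4.png

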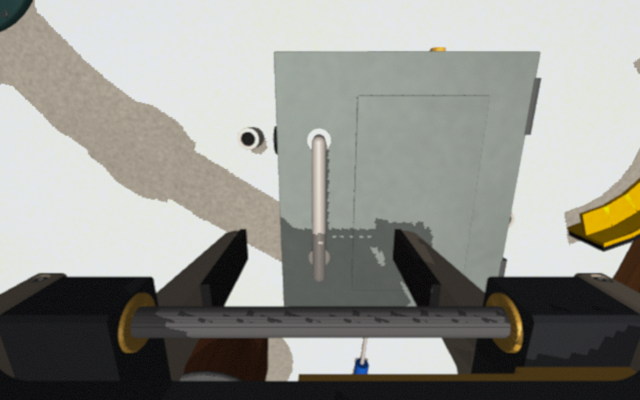

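The wrist view shows the handle bar from (318,138) to (319,279), midway between the jaws. The lid's far edge runs (275,52)–(540,52), and the hub block shows at the lower left, (230,365).

```bash
python3 - <<'E'
from h import *
import pickle
np.set_printoptions(precision=1,suppress=True)
w,im=pickle.load(open("w4.pkl","rb"))
q=onz(w,[(318,138),(319,279)],169); d=q[0]-q[1]; print(q,q.mean(0),np.linalg.norm(d),np.degrees(np.arctan2(d[1],d[0])))
l=onz(w,[(275,52),(540,52)],129); d=l[1]-l[0]; print(l,np.linalg.norm(d),np.degrees(np.arctan2(d[1],d[0])))
print("hub",onz(robot.calibration("top"),[(495,253)],160))
a=np.radians(12.4)
for t in range(0,61,10):
    th=np.radians(t); print(t, (np.cos(a)*(-195*np.cos(th)+43*np.sin(th)+195)).round(1),(np.sin(a)*(-195*np.cos(th)+43*np.sin(th)+195)).round(1),(195*np.sin(th)+43*np.cos(th)-43).round(1))
E
```

```text
[[ 473.2 -124.4  169. ]
 [ 501.6 -249.7  169. ]] [ 487.4 -187.   169. ] 128.52441979764396 102.75094358473397
[[420.7 -62.8 129. ]
 [647.7 -12.7 129. ]] 232.47197536108786 12.442358126999281
hub [[ 422.2 -483.8  160. ]]
0 0.0 0.0 0.0
10 10.2 2.2 33.2
20 25.8 5.7 64.1
30 46.5 10.2 91.7
40 71.6 15.7 115.3
50 100.2 22.0 134.0
60 131.6 28.9 147.4
```

Request:
carry_out --series '[[1,[0,-4,-40],[0,0,0]],[1,[0,-4,-70],[0,0,0]],[1,[0,-4,-92],[0,0,0]],[1,[0,-4,-92],[0,0,0]],[0,[0,-4,-92],[0,0,0]]]' --force 40

```text
time_s: 11.18
ee_pos: [488.1, -187.8, 168.3]
eef_rot: [1.969, 2.447, 0.001]
ft_force: [-0.5, 0.2, 0.9]
width: 0.912
finger_force: 0.0
```

Request:
carry_out --series '[[0,[0,0,0],[0,0,0]],[0,[0,0,0],[0,0,0]],[0,[0,0,0],[0,0,0]],[0,[0,0,0],[0,0,0]],[0,[0,0,0],[0,0,0]]]'

```text
time_s: 11.8
ee_pos: [487.4, -188.2, 167.6]
eef_rot: [1.971, 2.446, 0.0]
ft_force: [-0.1, -0.7, -0.4]
width: 0.374
finger_force: 0.0
```

Request:
carry_out --series '[[0,[0,0,0],[0,0,0]],[0,[0,0,0],[0,0,0]],[0,[0,0,0],[0,0,0]],[0,[0,0,0],[0,0,0]],[0,[0,0,0],[0,0,0]]]'

```text
time_s: 12.42
ee_pos: [487.5, -188.2, 167.6]
eef_rot: [1.971, 2.446, 0.0]
ft_force: [1.6, 0.2, -0.2]
width: 0.112
finger_force: 40.0
```

Request:
carry_out --series '[[0,[1.5,0.3,6.8],[0,0,0]],[0,[4.4,1,16.8],[0,0,0]],[0,[7.5,1.6,26],[0,0,0]],[0,[10.2,2.2,33.2],[0,0,0]],[0,[10.2,2.2,33.2],[0,0,0]]]'

```text
time_s: 13.05
ee_pos: [497.5, -185.9, 201.2]
eef_rot: [-1.971, -2.446, -0.0]
ft_force: [1.5, -0.4, -7.2]
width: 0.117
finger_force: 40.0
```

Request:
carry_out --series '[[0,[7.2,1.6,15.8],[0,0,0]],[0,[15.6,3.5,30.9],[0,0,0]],[0,[25.4,5.6,45.2],[0,0,0]],[0,[36.3,8,58.5],[0,0,0]],[0,[36.3,8,58.5],[0,0,0]]]'

```text
time_s: 13.68
ee_pos: [533.1, -178.1, 260.9]
eef_rot: [-1.969, -2.444, 0.002]
ft_force: [-7.3, -0.6, -0.4]
width: 0.117
finger_force: 40.0
```

Request:
carry_out --series '[[0,[6,1.3,6.3],[0,0,0]],[0,[12,2.7,12.4],[0,0,0]],[0,[25.1,5.5,23.6],[0,0,0]],[0,[39,8.6,33.6],[0,0,0]],[0,[39,8.6,33.6],[0,0,0]]]'

```text
time_s: 14.3
ee_pos: [572.1, -169.7, 296.0]
eef_rot: [-1.969, -2.444, 0.001]
ft_force: [-12.0, -0.2, 10.4]
width: 0.119
finger_force: 40.0
```

Request:
carry_out --series '[[0,[6,1.3,6.5],[0,0,0]],[0,[13,2.8,11],[0,0,0]],[0,[28.5,6.2,18.8],[0,0,0]],[0,[45,9.9,25],[0,0,0]],[0,[45,9.9,25],[0,0,0]]]'

```text
time_s: 14.92
ee_pos: [619.8, -159.3, 320.4]
eef_rot: [1.968, 2.445, 0.002]
ft_force: [-5.1, -0.5, 5.7]
width: 0.119
finger_force: 40.0
```

Request:
carry_out --series '[[0,[0,0,0],[0,0,0]],[0,[0,0,0],[0,0,0]],[0,[0,0,0],[0,0,0]]]'

```text
time_s: 15.3
ee_pos: [618.7, -159.5, 320.0]
eef_rot: [1.97, 2.445, 0.002]
ft_force: [-5.2, 0.1, 4.6]
width: 0.116
finger_force: 40.0
```

```bash
python3 - <<'E'
from h import *
s=robot.read_state(); print(s["time_s"],s["ee_pos"],s["ft_force"],s["joint_pos"].round(2))
g=s["ee_pos"]-2*R.from_rotvec(s["eef_rot"]).as_matrix()[:,2]
a=np.radians(12.4); u=np.array([np.cos(a),np.sin(a),0])
h=np.array([487.4,-187.,0])+195*u
for ref in (126,):
    uu=(g-h)@u; z=g[2]-ref; ang=np.degrees(np.arctan2(z,-uu)-np.arctan2(43,195)); print("angle",ang,"radius",np.hypot(uu,z),np.hypot(195,43))
for n in ("scene","top"): cv2.imwrite(f"pics/{n}9.png",robot.camera(n))
t,sc=cv2.imread("pics/top9.png"),cv2.imread("pics/scene9.png")
cv2.imwrite("pics/end.png",np.hstack([cv2.resize(t[120:320,200:500],None,fx=1.33,fy=2),cv2.resize(sc[100:300,150:450],None,fx=1.33,fy=2)])[:, :798])
E
```

```text
15.3 [ 618.69138406 -159.465664    319.99474144] [-5.16536202  0.06115558  4.64774465] [-0.24  0.41  0.61  1.56 -0.24  1.24  0.62]
angle 60.3132573299517 radius 205.2272523662727 199.68475154603067
```

View pics/end.png

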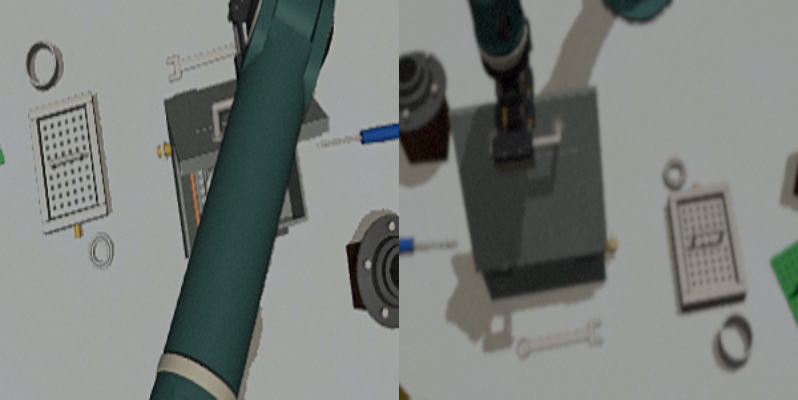

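The end view shows the lid open and held by its bar, the plate seated in the tray, and the bystanders in place. Lid angle estimates are 60.3° and 61.1°, within tolerance, and the arm is still.

```bash
python3 -c "
from station import robot
print(robot.hand_in())"
```

```text
the job is handed in; nothing more can be done
None
```

The drain plate is seated square in its tray and was pressed down at about 26 N, and the lid is held still at roughly 60 degrees (estimates 60.3 and 61.1); the job is handed in, but no verdict came back.

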